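Fit the waffle plate into the waffle iron

ROBOT

A 6-joint arm with a two-finger parallel gripper is mounted at the origin on the work surface. World frame = base frame: x ahead of the robot, y to its left, z up, the work surface at z = 0. Lengths are in m, angles in rad, forces in N, time in s.
With the tool pointing down it reaches from about 0.325 to 0.775 m from the base axis. Payload 5.5 kg.
Tool frame: the origin (TCP) lies at the very end of the fingers, on their centre line; the grasp point (between the pads) lies 19 mm behind it; y points along the fingers, z is the direction in which the jaws open and shut, and the axes are right-handed (so a half turn about y gives the same grasp; the last joint's range is limited). The gripper opens to 88 mm and grips with 3 to 60 N. Pads are 20 mm wide; open, the fingers measure 115 mm over their backs; the gripper's body (75 mm by 178 mm) begins 61 mm behind the grasp point.
Start: joints at [1.203, 0.091, 1.231, -0, 1.82, -0.057], TCP at [0.183, 0.571, 0.223] pointing down, gripper open.
Joint ranges: [-2.87, 2.87], [-0.86, 2.18], [0.17, 2.46], [-1.51, 4.65], [0.06, 2.69], [-2.65, 2.65]. Speed limits (rad/s): [2.57, 2.57, 3.01, 3.14, 3.14, 3.14].

INTERFACE

Orientations are given as a rotation vector (axis times angle).
In Python, from cell import ctrl, capture, job, spotter gives the robot as it stands. The module is installed in compiled form; this text tells all that it offers.
- The arm moves only by the tool step_arm, never from a script. Its argument "increments" is a list of rows, each an object with "translation": the shift along the world's x, y, z in units of 150 mm (1.0 is 150 mm), a list of three; "turn": the turn, a rotation vector about the world's x, y, z in units of pi/2 rad (1.0 is pi/2 rad), a list of three. A call has 1 to 20 rows; each row is the pose to reach, as a shift and turn from the pose measured when the call began; what a row does not reach only later rows make up. A row lasts 1/8 s, in which the tool goes at most 62.5 mm and 10.7 degrees, less where a joint would pass 70% of its speed; a pose out of reach is approached as far as the arm can. A call with a number of a shift or a turn outside -1 to 1 is refused whole. A call with a gripper value outside its range is refused whole. "hand" is the gripper command: -1 is fully open, 1 is shut, values between are in proportion, set as the call begins (left out, the last holds). The fingers move at their own pace and stop on an object; "grip_force" is the grip in N (left out, the last holds). Time passes only in rows, so rows that repeat a pose let the fingers close. It gives the time, the measured TCP pose, the force and the opening at its end, in the units of the state.
- ctrl.read_state(): the state, without advancing time (a new reading comes with each control period).
- capture(name): name is "side" or "top"; returns a dict with "pixels" (480x640x3 uint8, red, green, blue), "K" (3x3 intrinsics, pixels), "k1" (the pictures are not rectified: a ray, as slopes to the right and down, at radius r is drawn at 1 + k1 r^2 times it, then the intrinsics apply), "R" (3x3) and "t" (3): a world point X has camera coordinates R X + t. Camera axes: x right, y down, z forward; pixel columns grow to the right and rows downward; lengths in m; the calibration is good to about 2 mm. A picture is of the moment at which its call begins. There is no depth.
- job.job_done(): hands the job in, once; it reports no verdict.
Trained networks look in a picture, given as the dict that the camera call returned (one of the last four; its "shot" number tells which), for a name from the list of things; names that differ only in an ending like _2 or _b are one class to them, and where a whole thing is asked for, a point or a joint stands for the part that bears it (a point fixed in the world has none). Each returns a list of dicts, best first, with "p" (0 to 1); they miss things now and then, are a little off and sometimes report something else, mostly with a low value. They report only what shows in the picture. A call takes as long as a camera call.
- spotter.recognise(picture, label): "extent" ([left, top, right, bottom] in pixels, round what is visible of it).
- spotter.trace(picture, label): "region" (480x640 bool, what is visible of it) and "extent" ([left, top, right, bottom] in pixels, round what is visible of it).
The state is a dict: "t": time; "joint_pos": joint angles; "joint_velocities": joint speeds; "joint_torque": joint torques, N m; "ee_pos": TCP position; "orientation": TCP orientation; "ft_force": force on the tool from outside, world axes, zero at the start; "torque": the same for the moment, N m; "opening": opening from 0.0 (shut) to 1.0 (fully open).
Only numpy, scipy, OpenCV 4.12 (cv2) and the standard library are available. Lean on these libraries where they do the work, as an engineer would, in place of code of your own. Each camera call takes 0.05 s, during which the arm holds its last target. There are 200 camera calls.

TASK

The lower waffle plate has been laid crooked in the open waffle iron: its front edge sits up on the catch. Push the plate back so that its rear edge goes under the two lugs, then press its front down until it lies flush in its recess and the catch has snapped back over its front edge. Leave the bowl, brush and bottle where they are.

Things in the scene. Friction and masses are not known exactly. Their poses are not given: they have to be found in the camera images.
- iron: The waffle iron, a steel appliance fixed to the bench, opened out flat. Origin on the bench under the centre of the lower plate's recess; x from its front (control knob, catch) to its rear (hinge), y left, z up. Lower housing: x -110 to 100, y -140 to 140 mm, its flat top (the rim) 95 mm above the bench. The lid lies open behind it, x 125 to 380 mm, top 99 mm high, with its own plate fitted: leave that.
- seat (a point): Centre of the lower plate's recess, at the height of its seat, 83 mm above the bench; axes as the iron's. The recess is open at the top, 128.5 mm along x, 220 mm along y and 12 mm deep (its walls end at the rim).
- lug_left (a point): Underside of the tip of the left one of two fixed lugs that reach forward from the recess's rear wall (at y +60 and -60 mm in the iron's frame, each 30 mm wide). Tips at x 58 mm, so they overhang the recess by 6 mm; undersides 97.5, tops 100.5 mm above the bench.
- plate: The loose lower waffle plate, dark cast metal, 126 mm (x, front to rear) by 216 mm (y) by 12 mm thick, 0.4 to 0.7 kg. Origin at the centre of its underside, x towards the iron's rear, z up through its studded top; studs and border end about level, so it can be pressed anywhere on top. Seated, it is level, its underside on the seat and its top flush with the rim, with 1 to 2 mm of play each way.
- plate_front (a point): Middle of the plate's top front edge. At the start the plate slopes about 12 degrees, this edge up, its underside on the catch and its rear bottom edge on the seat. Once the plate is back against the rear wall, this edge drops onto the catch's ramp; 6 to 10 N pressed down on top, about 20 mm behind this edge, then carry it past the catch.
- plate_rear (a point): Middle of the plate's top rear edge; at the start 8 to 25 mm short of the recess's rear wall, which is at x 64 mm in the iron's frame. Pushed right back to that wall it is under the lugs.
- catch_nose (a point): Tip of the nose of the catch, a bright bent steel strip 50 mm wide (along y) on the front wall of the recess; closed, it is at x -59, y 0 mm in the iron's frame, 96 mm above the bench. The catch reaches forward to x -72 mm and up to 107 mm above the bench (12 mm over the rim); a 55 degree ramp leads from its top down to the nose, which overhangs the recess by 5 mm.
- catch (a joint): How far the sprung catch is pushed to the front, in m: 0 closed (its rest, nose over the recess), at most 0.008. About 2 N starts it, 5.5 N at 5 mm. The plate's front edge pushes it aside on the way down and it springs back over the plate.
- bowl: Steel bowl, 170 mm across, 75 mm high, on the bench left of the iron. Origin at the centre of its underside. Leave it.
- brush: Brush, 200 mm long, about 20 mm high, lying on the bench in front of the iron, roughly along the iron's y. Leave it.
- bottle: White bottle, 60 mm across, 170 mm high, on the bench right of the iron. Origin at the centre of its underside. Leave it.

How it is judged:
At the end, for the whole second after the job is handed in: The plate lies at rest in its recess: origin within 1.5 mm of the seat height and 4 mm of the recess's centre in x and y, level within 1.4 degrees, and the catch back within 1.5 mm of closed (z of plate in the frame of iron between 0.0815 and 0.0845 m and x of plate in the frame of iron between -0.004 and 0.004 m and y of plate in the frame of iron between -0.004 and 0.004 m and angle between the z axis of plate and the z axis of iron, either way round below 0.025 rad and value of joint catch below 0.0015 m and linear speed of plate below 0.02 m/s); the robot touches nothing.
It fails at once if the bowl is shifted more than 30 mm (distance of bowl from where it was at the start of the episode above 0.03 m).
It fails at once if the brush is shifted more than 30 mm (distance of brush from where it was at the start of the episode above 0.03 m).
It fails at once if the bottle is shifted or tipped (distance of bottle from where it was at the start of the episode above 0.03 m or angle between bottle's own z axis and vertical above 0.5 rad).
It also fails if it takes over 35 s, if anything falls off the work surface, if the arm or the gripper's body presses on something with over 40 N, if the wrist force passes 120 N, or if a joint passes its speed limit or range.

## Working session

There is one attempt and no reset: what is moved stays moved. The work goes in short steps, Python scripts to look and compute and a tool call to move; the robot and the scene stay as the last step left them, time stands still between calls to the robot, and variables do not carry over. Pictures are saved under pics/ and viewed, about 8 in all and at most 12, crops included, and the job is handed in when it is done.

Besides the shell and the picture viewer there is one more tool, called after "Request:" in YAML: its name, and indented under it one key for each argument. step_arm: Moves the arm, as the interface text tells. Shifts and turns lie within -1 to 1; 1 stands for 150 mm of shift or pi/2 rad of turn. Its arguments: {"type":"object","properties":{"increments":{"type":"array","items":{"type":"object","properties":{"translation":{"type":"array","items":{"type":"number"}},"turn":{"type":"array","items":{"type":"number"}}}}},"hand":{"type":"number"},"grip_force":{"type":"number"}},"required":["increments"]}

```bash
mkdir -p pics
cat > h.py <<'E'
import numpy as np, cv2
from cell import ctrl, capture, job, spotter
def ray(p,uv):
    K=p["K"]; d=np.array([(uv[0]-K[0,2])/K[0,0],(uv[1]-K[1,2])/K[1,1]]); u=d.copy()
    for _ in range(30): u=d/(1+p["k1"]*(u@u))
    R=np.array(p["R"]); return -R.T@p["t"], R.T@np.array([u[0],u[1],1])
def onz(p,uv,z):
    c,d=ray(p,uv); return c+d*(z-c[2])/d[2]
def proj(p,X):
    x=np.array(p["R"])@X+p["t"]; u=x[:2]/x[2]; u=u*(1+p["k1"]*(u@u)); K=p["K"]
    return np.array([K[0,0]*u[0]+K[0,2],K[1,1]*u[1]+K[1,2]])
def save(p,n): cv2.imwrite("pics/"+n,cv2.cvtColor(p["pixels"],cv2.COLOR_RGB2BGR))
E
python3 - <<'E'
from h import *
s=ctrl.read_state(); print(s)
for n in("top","side"):
    p=capture(n); save(p,n+"0.png"); print(n,"cam",-np.array(p["R"]).T@p["t"],p["K"][0,0],p["k1"])
    for l in("iron","plate","catch","bowl","brush","bottle"):
        for r in spotter.recognise(p,l)[:2]: print(l,np.round(r["extent"]),round(r["p"],2))
E
```

```text
{'t': 0.0, 'joint_pos': array([ 1.20327644e+00,  9.18433268e-02,  1.23185768e+00, -2.16416065e-05,
        1.81980387e+00, -5.67078074e-02]), 'joint_velocities': array([-0.00180758, -0.00066772,  0.00011579, -0.00064027,  0.00227914,
        0.00025022]), 'joint_torque': array([ 7.30925640e-04, -4.46452832e+01, -4.06445539e+01,  6.98027574e-02,
        2.96187960e-02, -1.62364122e-04]), 'ee_pos': array([0.18340654, 0.57097244, 0.22153211]), 'orientation': array([-1.55887329,  0.24430161, -0.24369933]), 'ft_force': array([0.50421531, 0.57218149, 0.553622  ]), 'torque': array([0.02869522, 0.02985374, 0.00013241]), 'opening': 1.0002466989047523}
top cam [0.42522552 0.0862828  1.07874822] 454.2911169546395 -0.10647387099767357
plate [215. 195. 322. 272.] 0.97
bowl [110. 211. 180. 287.] 0.58
brush [234. 298. 314. 324.] 0.94
bottle [345. 287. 371. 316.] 0.67
side cam [ 0.30723265 -0.7949139   0.98751396] 516.1690015663469 0.02734759328714373
iron [264. 183. 456. 277.] 0.74
plate [278. 181. 334. 246.] 0.82
bowl [249. 144. 304. 188.] 0.97
brush [235. 226. 252. 280.] 0.66
bottle [249. 251. 280. 311.] 0.85
```

View pics/top0.png

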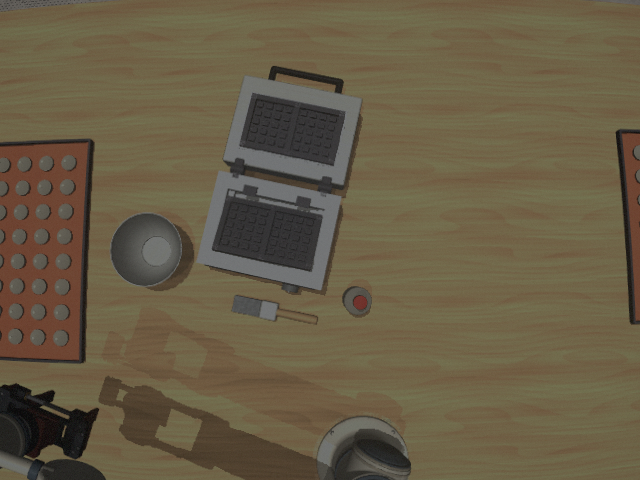

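View pics/side0.png

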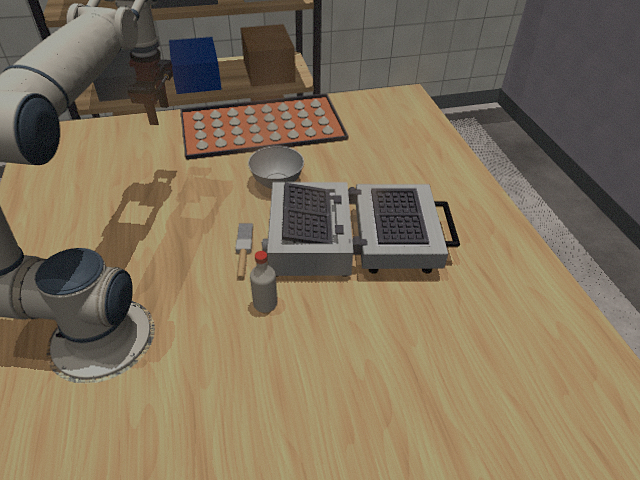

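The top view shows the iron with its front towards the robot: lower rim corners near (218,172), (342,193), (325,290) and (198,263). The plate is at (215–322, 195–272), lugs near (250,190) and (303,203), the bowl to the left, brush in front, bottle at (357,301). The side view agrees. Next I'll enlarge both to measure accurately.

Run:
```python
import cv2,numpy as np
a=cv2.imread("pics/top0.png")[160:300,190:350]; b=cv2.imread("pics/side0.png")[170:290,260:360]
a=cv2.resize(a,None,fx=5,fy=5,interpolation=2)[:600]
a=cv2.convertScaleAbs(a,alpha=1.6); cv2.imwrite("pics/c1.png",a[:600,:800])
b=cv2.resize(b,None,fx=5,fy=5,interpolation=2); cv2.imwrite("pics/c2.png",cv2.convertScaleAbs(b,alpha=1.5)[:600])
```

```text
(no output)
```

View pics/c1.png

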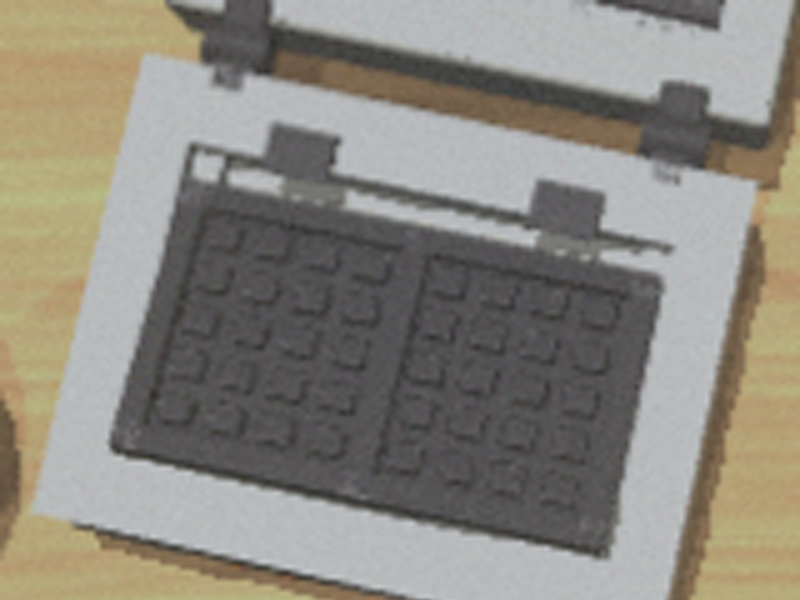

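View pics/c2.png

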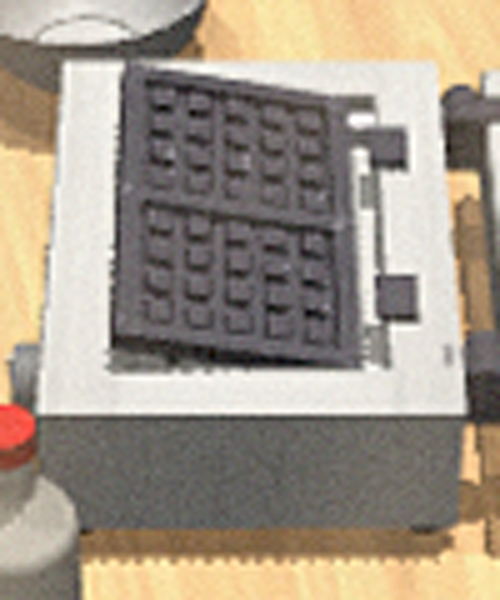

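```bash
cat > m.py <<'E'
from h import *
from scipy.optimize import least_squares
T=capture("top"); S=capture("side")
ct=lambda u,v:((u+.5)/5-.5+190,(v+.5)/5-.5+160); cs=lambda u,v:((u+.5)/5-.5+260,(v+.5)/5-.5+170)
obs=[(T,ct(147,53),(100,140,95)),(T,ct(757,183),(100,-140,95)),(T,ct(33,515),(-110,140,95)),
(T,ct(190,147),(64,110,95)),(T,ct(672,248),(64,-110,95)),
(S,cs(437,62),(100,140,95)),(S,cs(467,415),(100,-140,95)),(S,cs(38,415),(-110,-140,95)),(S,cs(62,62),(-110,140,95))]
def W(q,X):
    c,s=np.cos(q[2]),np.sin(q[2]); return np.array([q[0]+c*X[0]-s*X[1],q[1]+s*X[0]+c*X[1],X[2]])
res=lambda q:np.concatenate([proj(p,W(q,np.array(X)/1e3))-uv for p,uv,X in obs])
r=least_squares(res,[.47,.17,-.2]); q=r.x; print("iron",q.round(4),r.fun.reshape(-1,2).round(1).tolist())
def inv(P):
    c,s=np.cos(q[2]),np.sin(q[2]); d=P-[q[0],q[1],0]; return np.array([c*d[0]+s*d[1],-s*d[0]+c*d[1],d[2]])*1e3
for n,u,z in(("FL",ct(112,450),.121),("FR",ct(607,555),.121),("RL",ct(190,190),.0947),("RR",ct(662,285),.0947)): print(n,inv(onz(T,u,z)).round(1))
for n,u,z in(("FL",cs(133,65),.121),("FR",cs(115,335),.121),("RR",cs(360,365),.0947)): print("S",n,inv(onz(S,u,z)).round(1))
for l in("bowl","brush","bottle"):
    e=spotter.recognise(T,l)[0]["extent"]; print(l,[onz(T,x,.0 if l!="bottle" else .17).round(3).tolist() for x in(e[:2],e[2:])])
for X in((-50,0,121),(-40,0,110),(-90,0,150)): print(X,W(q,np.array(X)/1e3).round(4))
E
python3 m.py
```

```text
iron [ 0.5387  0.2042 -0.2181] [[-0.5, -0.0], [0.6, -0.4], [0.1, -0.2], [0.1, -0.6], [0.8, -0.4], [-0.7, -0.3], [-0.4, -0.5], [-0.8, -0.2], [-0.2, -0.2]]
FL [-75.6 105.7 121. ]
FR [ -74.4 -109.7  121. ]
RL [ 43.9 105.4  94.7]
RR [  45.9 -107.5   94.7]
S FL [-67.6 102.3 121. ]
S FR [ -70.6 -111.9  121. ]
S RR [  49.8 -106.3   94.7]
bowl [[0.586, 0.615, 0.0], [0.399, 0.426, 0.0]]
brush [[0.39, 0.303, 0.0], [0.319, 0.102, 0.0]]
bottle [[0.406, 0.049, 0.17], [0.349, -0.011, 0.17]]
(-50, 0, 121) [0.4899 0.215  0.121 ]
(-40, 0, 110) [0.4996 0.2128 0.11  ]
(-90, 0, 150) [0.4508 0.2237 0.15  ]
```

Run:
```python
from h import *
from scipy.spatial.transform import Rotation as Ro
s=ctrl.read_state(); R=Ro.from_rotvec(s["orientation"]).as_matrix(); print(R.round(3))
q=[.5387,.2042,-.2181]
x=np.array([np.cos(q[2]),np.sin(q[2]),0]); y=np.array([-x[1],x[0],0])
for sg in(1,-1):
    Z=sg*y; Y=np.array([0,0,-1.]); D=np.c_[np.cross(Y,Z),Y,Z]
    t=Ro.from_matrix(D@R.T).as_rotvec(); print(sg,(t/(np.pi/2)).round(4))
for X in((-105,-2,220),(-105,-2,104)):
    W=np.array([q[0],q[1],0])+x*X[0]/1e3+y*X[1]/1e3+[0,0,X[2]/1e3]; print(W.round(4),((W-s["ee_pos"])/.15).round(3))
print("1mm iron x in units",(x/150).round(5),"y",(y/150).round(5))
```

```text
[[ 0.952  0.     0.306]
 [-0.306  0.     0.952]
 [ 0.    -1.     0.   ]]
1 [-0.     0.     0.059]
-1 [ 0.     0.    -1.941]
[0.4358 0.225  0.22  ] [ 1.682 -2.309 -0.018]
[0.4358 0.225  0.104 ] [ 1.682 -2.309 -0.791]
1mm iron x in units [ 0.00651 -0.00144  0.     ] y [0.00144 0.00651 0.     ]
```

Request:
step_arm:
  increments:
    - {"translation":[0.28,-0.38,0],"turn":[0,0,0.03]}
    - {"translation":[0.56,-0.77,0],"turn":[0,0,0.059]}
    - {"translation":[0.73,-1.0,0],"turn":[0,0,0.059]}
    - {"translation":[0.73,-1.0,0],"turn":[0,0,0.059]}
  hand: -1

```text
t: 1.45
ee_pos: [0.2952, 0.4187, 0.2233]
orientation: [-1.563, 0.174, -0.177]
ft_force: [-1.1, 0.5, -0.3]
opening: 1.005
```

Request:
step_arm:
  increments:
    - {"translation":[0.28,-0.38,0],"turn":[0,0,0]}
    - {"translation":[0.56,-0.77,0],"turn":[0,0,0]}
    - {"translation":[0.73,-1.0,0],"turn":[0,0,0]}
    - {"translation":[0.73,-1.0,0],"turn":[0,0,0]}

```text
t: 1.95
ee_pos: [0.4064, 0.2666, 0.2233]
orientation: [-1.563, 0.178, -0.181]
ft_force: [0.7, 1.2, 0.2]
opening: 1.0
```

```bash
cat > g.py <<'E'
from h import *
import sys
from scipy.spatial.transform import Rotation as Ro
q=[.5387,.2042,-.2181]
x=np.array([np.cos(q[2]),np.sin(q[2]),0]); y=np.array([-x[1],x[0],0]); z=np.array([0,0,1.])
s=ctrl.read_state(); M=np.c_[x,y,z]; o=np.array([q[0],q[1],0])
R=Ro.from_rotvec(s["orientation"]).as_matrix()
print("t",round(s["t"],2),"tcp iron mm",(M.T@(s["ee_pos"]-o)*1e3).round(1),"F iron",(M.T@s["ft_force"]).round(1))
D=np.c_[np.cross(-z,y),-z,y]; print("turn",(Ro.from_matrix(D@R.T).as_rotvec()/(np.pi/2)).round(4))
for a in sys.argv[1:]:
    X=np.array(eval(a))/1e3; print(a,((o+M@X-s["ee_pos"])/.15).round(3))
E
python3 g.py -105,-2,150 -105,-2,104 -90,-2,104
```

```text
t 1.95 tcp iron mm [-142.6   32.3  223.3] F iron [0.5 1.3 0.2]
turn [-0.      0.0011  0.0069]
-105,-2,150 [ 0.195 -0.278 -0.489]
-105,-2,104 [ 0.195 -0.278 -0.795]
-90,-2,104 [ 0.293 -0.299 -0.795]
```

Request:
step_arm:
  increments:
    - {"translation":[0.195,-0.278,-0.2],"turn":[0,0.001,0.007]}
    - {"translation":[0.195,-0.278,-0.5],"turn":[0,0.001,0.007]}
    - {"translation":[0.195,-0.278,-0.7],"turn":[0,0.001,0.007]}
    - {"translation":[0.195,-0.278,-0.795],"turn":[0,0.001,0.007]}
    - {"translation":[0.195,-0.278,-0.795],"turn":[0,0.001,0.007]}

```text
t: 2.58
ee_pos: [0.4349, 0.2259, 0.1035]
orientation: [-1.564, 0.171, -0.169]
ft_force: [-0.5, 0.0, 0.1]
opening: 1.003
```

```bash
python3 g.py -- -90,-2,104 -80,-2,104 -72,-2,104 2>&1 | grep -v '^--'
python3 - <<'E'
from h import *
a=capture("top")["pixels"][170:330,170:390]; b=capture("side")["pixels"][150:310,230:380]
f=lambda i,k:cv2.resize(i,None,fx=k,fy=k,interpolation=2)
o=np.hstack([f(a,2.0),f(b,2.0)]); cv2.imwrite("pics/d1.png",cv2.convertScaleAbs(o[:,:,::-1],alpha=1.5))
E
```

```text
t 2.58 tcp iron mm [-106.    -1.3  103.5] F iron [-0.5 -0.1  0.1]
turn [ 0.0001 -0.0008 -0.0011]
Traceback (most recent call last):
  File "g.py", line 11, in <module>
    X=np.array(eval(a))/1e3; print(a,((o+M@X-s["ee_pos"])/.15).round(3))
               ~~~~^^^
SyntaxError: invalid syntax
```

View pics/d1.png

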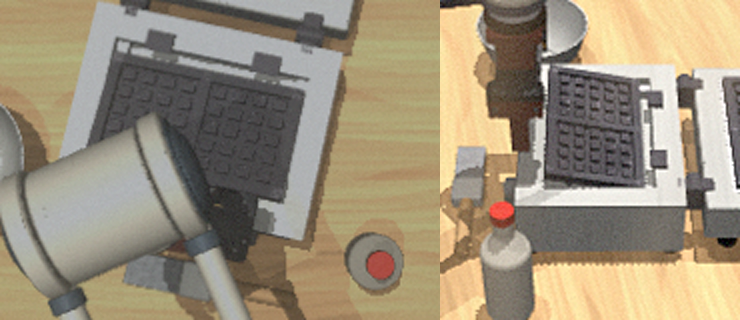

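The gripper stands in front of the plate's front edge, clear of the bottle and brush (side view: finger at about (520,130)). Now I'll push along the iron's x.

Request:
step_arm:
  increments:
    - {"translation":[0.052,-0.012,0],"turn":[0,0,0]}
    - {"translation":[0.104,-0.023,0],"turn":[0,0,0]}
    - {"translation":[0.13,-0.029,0],"turn":[0,0,0]}
    - {"translation":[0.156,-0.035,0],"turn":[0,0,0]}
    - {"translation":[0.176,-0.039,0],"turn":[0,0,0]}
    - {"translation":[0.195,-0.043,0],"turn":[0,0,0]}
    - {"translation":[0.195,-0.043,0],"turn":[0,0,0]}

```text
t: 3.55
ee_pos: [0.4658, 0.2192, 0.1056]
orientation: [-1.563, 0.168, -0.173]
ft_force: [-0.2, 0.3, -0.1]
opening: 1.0
```

```bash
python3 g.py
```

```text
t 3.55 tcp iron mm [-74.4  -1.1 105.6] F iron [-0.3  0.3 -0.1]
turn [-0.0005  0.0018 -0.0005]
```

Request:
step_arm:
  increments:
    - {"translation":[0.013,-0.003,-0.01],"turn":[0,0,0]}
    - {"translation":[0.026,-0.006,-0.01],"turn":[0,0,0]}
    - {"translation":[0.033,-0.007,-0.01],"turn":[0,0,0]}

```text
t: 3.92
ee_pos: [0.4684, 0.219, 0.1037]
orientation: [-1.562, 0.173, -0.168]
ft_force: [-11.6, 3.4, 3.1]
opening: 1.004
```

```bash
python3 g.py;  python3 - <<'E'
from h import *
a=capture("top")["pixels"][170:330,190:350]; b=capture("side")["pixels"][160:280,250:350]
f=lambda i,k:cv2.resize(i,None,fx=k,fy=k,interpolation=2)
o=np.hstack([f(a,2.25)[:360],f(b,3)[:360]]);print(o.shape); cv2.imwrite("pics/d2.png",cv2.convertScaleAbs(o[:,:,::-1],alpha=1.5))
E
```

```text
t 3.92 tcp iron mm [-71.8  -0.7 103.7] F iron [-12.1   0.8   3.1]
turn [-0.0013 -0.0018 -0.0009]
(360, 660, 3)
```

View pics/d2.png

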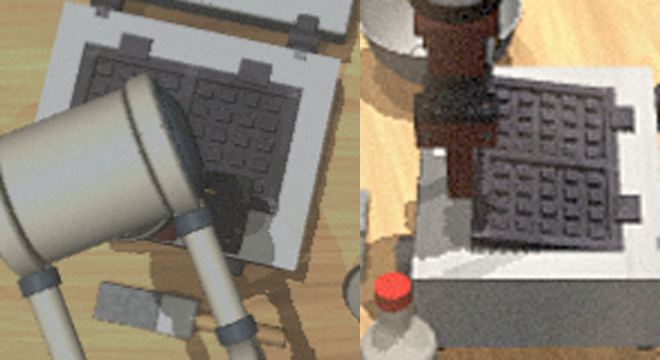

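The plate is now back under both lugs (side view: its rear edge at about (612,100)–(620,240), lugs directly on it), with 12 N of push against the rear wall. Now I'll back off, lift, and go over the front of the plate.

Request:
step_arm:
  increments:
    - {"translation":[-0.02,0.004,0],"turn":[0,0,0]}
    - {"translation":[-0.02,0.004,0.15],"turn":[0,0,0]}
    - {"translation":[-0.02,0.004,0.27],"turn":[0,0,0]}
    - {"translation":[0.1,-0.022,0.27],"turn":[0,0,0]}
    - {"translation":[0.22,-0.048,0.27],"turn":[0,0,0]}
    - {"translation":[0.22,-0.048,0.2],"turn":[0,0,0]}
    - {"translation":[0.22,-0.048,0.15],"turn":[0,0,0]}

```text
t: 4.9
ee_pos: [0.5008, 0.2118, 0.1251]
orientation: [-1.563, 0.173, -0.167]
ft_force: [0.1, 0.6, -0.5]
opening: 1.002
```

```bash
python3 g.py
```

```text
t 4.9 tcp iron mm [-38.6  -0.8 125.1] F iron [-0.   0.6 -0.5]
turn [-0.0011 -0.0025 -0.0008]
```

Request:
step_arm:
  increments:
    - {"translation":[0,0,-0.04],"turn":[0,0,0]}
    - {"translation":[0,0,-0.07],"turn":[0,0,0]}
    - {"translation":[0,0,-0.1],"turn":[0,0,0]}
    - {"translation":[0,0,-0.12],"turn":[0,0,0]}
    - {"translation":[0,0,-0.14],"turn":[0,0,0]}
    - {"translation":[0,0,-0.16],"turn":[0,0,0]}

```text
t: 5.65
ee_pos: [0.5009, 0.2117, 0.1008]
orientation: [-1.563, 0.173, -0.167]
ft_force: [0.1, 0.1, 0.7]
opening: 1.002
```

```bash
python3 g.py
```

```text
t 5.65 tcp iron mm [-38.5  -0.8 100.8] F iron [0.1 0.2 0.7]
turn [-0.001  -0.0024 -0.0008]
```

Request:
step_arm:
  increments:
    - {"translation":[0,0,-0.015],"turn":[0,0,0]}
    - {"translation":[0,0,-0.025],"turn":[0,0,0]}
    - {"translation":[0,0,-0.035],"turn":[0,0,0]}
    - {"translation":[0,0,-0.04],"turn":[0,0,0]}

```text
t: 6.15
ee_pos: [0.501, 0.2117, 0.0954]
orientation: [-1.563, 0.173, -0.167]
ft_force: [-1.7, -0.7, 6.0]
opening: 1.001
```

```bash
python3 g.py
```

```text
t 6.15 tcp iron mm [-38.4  -0.8  95.4] F iron [-1.6 -1.   6. ]
turn [-0.001  -0.0022 -0.0008]
```

Request:
step_arm:
  increments:
    - {"translation":[0,0,-0.01],"turn":[0,0,0]}
    - {"translation":[0,0,-0.015],"turn":[0,0,0]}
    - {"translation":[0,0,-0.015],"turn":[0,0,0]}

```text
t: 6.52
ee_pos: [0.501, 0.2117, 0.0953]
orientation: [-1.563, 0.172, -0.168]
ft_force: [-5.1, -1.3, 10.0]
opening: 0.998
```

```bash
python3 g.py
```

```text
t 6.53 tcp iron mm [-38.4  -0.8  95.3] F iron [-4.7 -2.4 10. ]
turn [-0.0012 -0.0014 -0.0007]
```

Contact is stiff at z 95.3 (rim 95), which suggests it is seated. I'll lift away and look.

Request:
step_arm:
  increments:
    - {"translation":[0,0,0.1],"turn":[0,0,0]}
    - {"translation":[0,0,0.4],"turn":[0,0,0]}
    - {"translation":[-0.3,0.3,0.8],"turn":[0,0,0]}
    - {"translation":[-0.6,0.6,0.8],"turn":[0,0,0]}
    - {"translation":[-0.9,0.95,0.8],"turn":[0,0,0]}
    - {"translation":[-0.95,1.0,0.8],"turn":[0,0,0]}
    - {"translation":[-0.95,1.0,0.8],"turn":[0,0,0]}

```text
t: 7.4
ee_pos: [0.3571, 0.3635, 0.2163]
orientation: [-1.561, 0.168, -0.166]
ft_force: [0.6, -0.3, -0.2]
opening: 0.999
```

Request:
step_arm:
  increments:
    - {"translation":[-0.3,0.3,0],"turn":[0,0,0]}
    - {"translation":[-0.6,0.7,0],"turn":[0,0,0]}
    - {"translation":[-0.9,0.95,0],"turn":[0,0,0]}
    - {"translation":[-0.9,0.95,0],"turn":[0,0,0]}

```text
t: 7.9
ee_pos: [0.2206, 0.5073, 0.216]
orientation: [-1.562, 0.166, -0.163]
ft_force: [-0.0, 0.4, 0.7]
opening: 0.995
```

```bash
python3 g.py
python3 - <<'E'
from h import *
A=capture("top");B=capture("side")
save(A,"e_top.png");save(B,"e_side.png")
f=lambda i,k:cv2.resize(i,None,fx=k,fy=k,interpolation=2)
o=np.zeros((600,800,3),np.uint8)
a=f(A["pixels"][165:315,190:350],2.75); b=f(B["pixels"][165:285,250:350],3.5)
o[:a.shape[0],:a.shape[1]]=a; o[:b.shape[0],445:795]=b
o=o[:430]; cv2.imwrite("pics/e1.png",cv2.convertScaleAbs(o[:,:,::-1],alpha=1.5))
for p in(A,B):
  for l in("plate","catch_nose","bowl","brush","bottle"):
    for r in spotter.recognise(p,l)[:1]: print(l,np.round(r["extent"]),round(r["p"],2))
E
```

```text
t 7.9 tcp iron mm [-376.2  227.1  216. ] F iron [-0.1  0.4  0.7]
turn [-0.0017 -0.0012 -0.0055]
catch_nose [250. 252. 272. 262.] 0.66
bowl [111. 213. 182. 289.] 0.69
brush [230. 292. 317. 324.] 0.68
plate [288. 190. 342. 246.] 0.81
catch_nose [284. 207. 288. 220.] 0.63
bowl [251. 144. 304. 188.] 0.83
brush [236. 225. 249. 280.] 0.75
bottle [250. 248. 278. 313.] 0.91
```

View pics/e1.png

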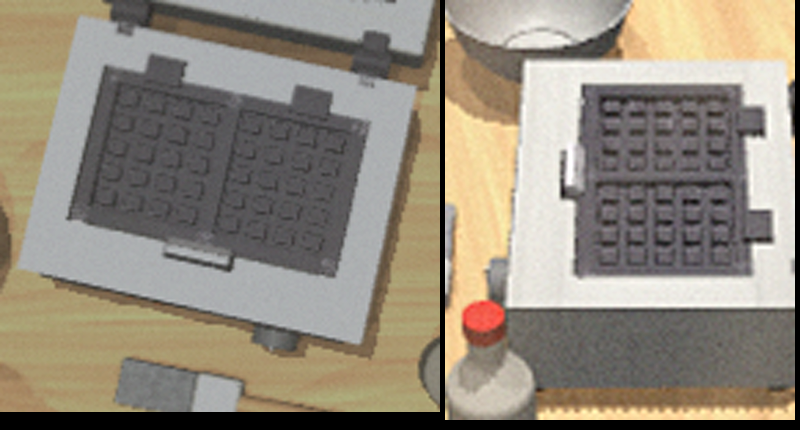

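Run:
```python
from h import *
q=[.5387,.2042,-.2181]
x=np.array([np.cos(q[2]),np.sin(q[2]),0]); y=np.array([-x[1],x[0],0])
f=lambda i,k:cv2.resize(i,None,fx=k,fy=k,interpolation=cv2.INTER_NEAREST)
o=np.zeros((400,800,3),np.uint8)
for n,(u0,v0),off in(("top",(240,238),0),("side",(270,193),400)):
    p=capture(n); im=cv2.convertScaleAbs(f(p["pixels"][v0:v0+40,u0:u0+40],10)[:,:,::-1].copy(),alpha=1.4)
    P=lambda X:tuple(((proj(p,np.array([q[0],q[1],0])+x*X[0]/1e3+y*X[1]/1e3+[0,0,X[2]/1e3])-[u0,v0]+.5)*10).astype(int).tolist())
    for c,d in(((0,0,255),0),((0,255,0),-5)):
        cv2.polylines(im,[np.array([P((-59+d,25,96)),P((-59+d,-25,96)),P((-67+d,-25,107)),P((-67+d,25,107))])],True,c,1)
    cv2.line(im,P((-64,60,95)),P((-64,-60,95)),(255,0,0),1)
    o[:,off:off+400]=im
cv2.imwrite("pics/e2.png",o)
```

```text
(no output)
```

View pics/e2.png

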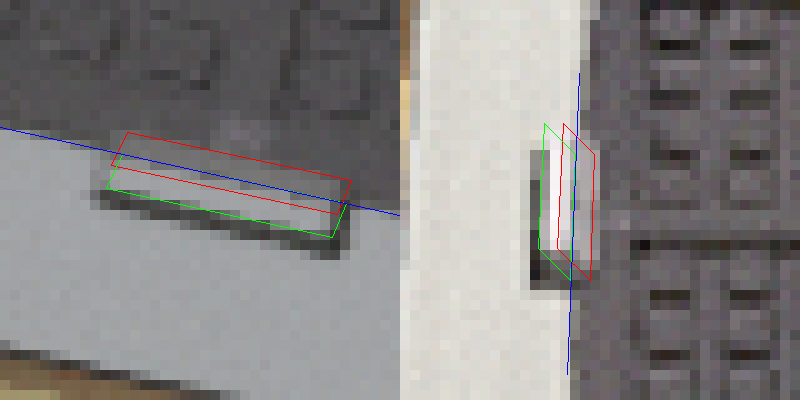

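Run:
```python
from h import *
q=[.5387,.2042,-.2181]
x=np.array([np.cos(q[2]),np.sin(q[2]),0]); y=np.array([-x[1],x[0],0])
pr={}
for n in("top","side"):
    g=np.mean([capture(n)["pixels"].mean(2) for _ in range(8)],0).astype(np.float32); p=capture(n)
    # sample along iron x at z=96 (nose height), averaged over y inside the catch / beside it
    for nm,ys in(("catch",np.r_[-18:19:2]),("beside",np.r_[-60:-39:2,40:61:2])):
        out=[]
        for xx in range(-90,-39,2):
            uv=np.array([proj(p,np.array([q[0],q[1],.096])+x*xx/1e3+y*k/1e3) for k in ys],np.float32)
            out.append(int(cv2.remap(g,uv[:,:1],uv[:,1:],1).mean()))
        print(n,nm,out)
print(list(range(-90,-39,2)))
```

```text
top catch [116, 116, 116, 116, 116, 116, 112, 79, 50, 78, 113, 114, 103, 84, 81, 76, 65, 62, 62, 62, 59, 56, 53, 54, 55, 55]
top beside [116, 116, 116, 116, 116, 116, 116, 116, 116, 116, 116, 116, 113, 87, 59, 58, 59, 59, 59, 59, 57, 56, 53, 55, 55, 55]
side catch [154, 153, 153, 154, 155, 156, 150, 123, 66, 97, 139, 155, 140, 117, 117, 112, 96, 72, 72, 73, 69, 61, 62, 62, 63, 65]
side beside [153, 153, 154, 154, 154, 153, 152, 152, 153, 153, 153, 156, 152, 127, 82, 70, 69, 71, 72, 71, 68, 62, 60, 58, 60, 61]
[-90, -88, -86, -84, -82, -80, -78, -76, -74, -72, -70, -68, -66, -64, -62, -60, -58, -56, -54, -52, -50, -48, -46, -44, -42, -40]
```

```bash
python3 -c "
from h import *
print(ctrl.read_state()['t'],job.job_done())"
```

```text
the job is handed in; nothing more can be done
9.5 None
```

The plate is seated under both lugs with the catch closed over its front edge, and I handed the job in at t = 9.5 s. `job_done` gives no verdict, so this rests on my own checks.

**What I did:** I pushed the plate back with the open fingers either side of the catch, until it met the rear wall at about 12 N. I then pressed down about 20 mm behind the front edge, lifted off and moved the arm clear.

**Last checks:**
- **Height:** under a 10 N press the plate top was stiff at 95.3 mm, against a rim height of 95 mm.
- **Position:** both cameras show the plate inside its recess with its rear edge under the lugs.
- **Catch:** brightness profiles from both cameras put the nose at about x −58 to −59 mm, and closed is −59 mm. An overlay in the top view alone looked unclear, but the profiles settled it.
- **Bowl, brush and bottle:** the bowl and brush were detected within about 6 px of where they started. The detector missed the bottle in the last top picture, but in the side picture it is within about 3 px of its start. It also missed the plate in that top picture, though the plate is plain to see there.

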